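Pull the widest socket off its spring-ball stud

TASK

The next repair needs the widest of the three steel sockets on the wooden socket board. Pull it up off its stud, whose spring balls hold it, and stand it upright, mouth up as it is now, on the floor of the shallow metal tray. Leave the other two sockets on their studs.

Things in the scene. Friction and masses are not known exactly. Their poses are not given: they have to be found in the camera images.
- wide_center (a point): Centre (half-way up, on the axis) of the widest socket: a plain steel cylinder 40 mm across and 60 mm tall, 0.2 to 0.3 kg, axis (its z) upright, hexagonal mouth up. Its drive hole, underneath, is pushed down over a stud of the board. The three sockets start in any order along the board.
- middle_center (a point): Centre of the middle socket: same steel, 32 mm across, 60 mm tall. It stays on its stud.
- narrow_center (a point): Centre of the narrow socket: same steel, 26 mm across, 60 mm tall. It stays on its stud.
- board: Wooden socket board, fixed: 70 mm along its x, 230 mm along its y, 20 mm thick; origin at the centre of its underside, on the bench top, z up. Three 12 mm square studs stand in a row at y = -75, 0, 75 mm, 26 mm above its top, so a seated socket spans 20 to 80 mm above the bench. Spring balls in the stud hold it: pull straight up with about 12 N, weight included; clear after 30 mm.
- tray: Shallow open aluminium tray, fixed to the bench: outside 130 mm along its x, 160 mm along its y, 22 mm high, walls and floor 3 mm thick, empty; origin at the centre of its underside, on the bench top, z up. A socket standing in it has its centre 33 mm above the bench.
There are look-alikes about, which are no part of the job. What is shaped like the board but turquoise is not meant.

How it is judged (in metres and radians):
On the way:
1. the widest socket is pulled up clear of its stud (z of wide_center in the frame of board above 0.085 m), for 0.1 s.
At the end, for the whole second after the job is handed in: The widest socket stands upright, mouth up (within 7 degrees), on the tray floor (centre within 50 mm of the tray centre along its x, 65 mm along its y, 28 to 39 mm above the tray underside); the other two sockets are on their studs, within 8 mm of where they were (x of wide_center in the frame of tray between -0.05 and 0.05 m and y of wide_center in the frame of tray between -0.065 and 0.065 m and z of wide_center in the frame of tray between 0.028 and 0.039 m and angle between wide_center's own z axis and vertical below 0.12 rad and distance of each of middle_center, narrow_center from where it was at the start of the episode below 0.008 m); the robot touches nothing.
It fails at once if another socket is pulled up or shifted by more than 12 mm (distance of any of middle_center, narrow_center from where it was at the start of the episode above 0.012 m).
It also fails if it takes over 48 s, if anything falls off the work surface, if the arm or the gripper's body presses on something with over 40 N, if the wrist force passes 120 N, or if a joint passes its speed limit or range.

ROBOT

A 6-joint arm with a two-finger parallel gripper is mounted at the origin on the work surface. World frame = base frame: x ahead of the robot, y to its left, z up, the work surface at z = 0. Lengths are in mm, angles in rad, forces in N, time in s.
With the tool pointing down it reaches from about 350 to 875 mm from the base axis. Payload 4.2 kg.
Tool frame: the origin (TCP) lies at the very end of the fingers, on their centre line; the grasp point (between the pads) lies 19 mm behind it; z points along the fingers, y is the line along which they close (so a half turn about z gives the same grasp; the last joint's range is limited). The gripper opens to 85 mm and grips with 20 to 120 N. Pads are 22 mm wide; open, the fingers measure 114 mm over their backs; the gripper's body (76 mm by 85 mm) begins 54 mm behind the grasp point. The pads swing forward as they close: fully open they stand 13 mm farther back than shut.
Start: joints at [-0.999, 0.385, 0.008, 0, -1.194, -0.259], TCP at [192.343, -594.646, 231.312] pointing down, gripper open.
Joint ranges: [-3.14, 3.14], [-1.21, 2.06], [-1.07, 1.41], [-3.16, 2.05], [-2.99, -0.16], [-3.1, 3.1]. Speed limits (rad/s): [2.79, 2.79, 3.14, 3.14, 3.14, 3.14].

INTERFACE

Orientations are given as a unit quaternion [x, y, z, w].
In Python, from bench import arm, optics gives the robot as it stands. The module is installed in compiled form; this text tells all that it offers.
- The arm moves only by the tool step_arm, never from a script. Its argument "motion" is a list of rows, each an object with "dr": the turn, a rotation vector about the tool's x, y, z in units of 8 degrees (1.0 is 8 degrees), a list of three; "slide": the shift along the tool's x, y, z in mm, a list of three; "jaw": the finger opening in mm, from 0 to 85.4. A call has exactly 8 rows; each row is the pose to reach, as a shift and turn from the pose commanded when the call began, along the tool's axes at that moment; what a row does not reach only later rows make up. A row lasts 1/8 s, in which the tool goes at most 62.5 mm and 10.7 degrees, less where a joint would pass 70% of its speed; a pose out of reach is approached as far as the arm can. A call with a gripper value outside its range is refused whole. The fingers move at their own pace and stop on an object; the grip force is fixed at half the most. Time passes only in rows, so rows that repeat a pose let the fingers close, or fill a call up. It gives the time, the measured TCP pose, the force, the opening and the grip force at its end, in the units of the state.
- arm.read_state(): the state, without advancing time (a new reading comes with each control period).
- optics.get_image(name): name is "scene" or "top" or "wrist"; returns the picture (420x560x3 uint8, blue, green, red); there is no depth.
- optics.camera_info(name): a dict with "camera_matrix" (3x3 intrinsics, pixels), "view" (4x4, takes a point from world to camera coordinates); the wrist camera has in their place "T_tool_cam" (4x4, takes a point from camera to tool coordinates, whose origin is the TCP and whose axes are the flange's). Camera axes: x right, y up, looking along -z (the intrinsics and any distortion apply to the point x, -y, -z); pixel columns grow to the right and rows downward; lengths in mm; the calibration is good to about 2 mm. A picture is of the moment at which its call begins: read the wrist's pose just before it. camera_info takes no time and is no camera call.
- arm.job_done(): hands the job in; it is judged then, once.
The state is a dict: "clock": time; "joints": joint angles; "joint_vel": joint speeds; "joint_efforts": joint torques, N m; "position": TCP position; "ee_rot": TCP orientation; "contact_force": force on the tool from outside, world axes, zero at the start; "wrist_torque": the same for the moment, N m; "gripper_width": finger opening in mm; "grasp_force": force on a finger pad.
Only numpy, scipy, OpenCV 4.12 (cv2) and the standard library are available. Lean on these libraries where they do the work, as an engineer would, in place of code of your own. Each camera call takes 0.05 s, during which the arm holds its last target. There are 200 camera calls.

## Working session

There is one attempt and no reset: what is moved stays moved. The work goes in short steps, Python scripts to look and compute and a tool call to move; the robot and the scene stay as the last step left them, time stands still between calls to the robot, and variables do not carry over. Pictures are saved under pics/ and viewed, at most 10 in all, crops included, and the job is handed in when it is done.

Besides the shell and the picture viewer there is one more tool, called after ">>>" as name(argument=value, ...) on one line, values as JSON. step_arm: Moves the arm, as the interface text tells. Its arguments: {"type":"object","properties":{"motion":{"type":"array","items":{"type":"object","properties":{"dr":{"type":"array","items":{"type":"number"}},"slide":{"type":"array","items":{"type":"number"}},"jaw":{"type":"number"}}}}},"required":["motion"]}

```bash
mkdir -p pics; python3 - <<'E'
from bench import arm, optics
import cv2, numpy as np
np.set_printoptions(precision=4,suppress=True)
print(arm.read_state())
for n in ("scene","top"):
    cv2.imwrite(f"pics/{n}0.png",optics.get_image(n)); i=optics.camera_info(n); print(i)
print(optics.camera_info("wrist"))
E
```

```text
{'clock': 0.0, 'joints': array([-0.9994,  0.3856,  0.0066, -0.0005, -1.194 , -0.2586]), 'joint_vel': array([-0.0002,  0.0011, -0.0007, -0.0017,  0.0015, -0.0005]), 'joint_efforts': array([  0.0002, -39.2285,  18.8399,   4.186 ,  -0.0047,   0.    ]), 'position': array([ 192.1394, -594.118 ,  230.2247]), 'ee_rot': array([-0.1556,  0.9878,  0.0011, -0.0002]), 'contact_force': array([-0.2421,  0.3848, -0.2339]), 'wrist_torque': array([0.0158, 0.0579, 0.0223]), 'grasp_force': 0.0, 'gripper_width': 85.64246669091946}
{'camera_matrix': array([[505.8459,   0.    , 277.236 ],
       [  0.    , 505.8459, 191.5369],
       [  0.    ,   0.    ,   1.    ]]), 'view': array([[   -0.723 ,     0.6908,    -0.0037,   338.966 ],
       [   -0.5212,    -0.5419,     0.6593,   197.6478],
       [    0.4535,     0.4786,     0.7518, -1355.4466],
       [    0.    ,     0.    ,     0.    ,     1.    ]])}
{'camera_matrix': array([[415.6523,   0.    , 282.227 ],
       [  0.    , 415.6523, 208.3013],
       [  0.    ,   0.    ,   1.    ]]), 'view': array([[  -0.0355,   -0.9994,   -0.0006,    4.0691],
       [   0.9725,   -0.0347,    0.2303, -482.6998],
       [  -0.2302,    0.0076,    0.9731, -741.741 ],
       [   0.    ,    0.    ,    0.    ,    1.    ]])}
{'camera_matrix': array([[338.188 ,   0.    , 274.5997],
       [  0.    , 338.188 , 207.6913],
       [  0.    ,   0.    ,   1.    ]]), 'T_tool_cam': array([[   0.0002,    0.9633,    0.2686,   67.235 ],
       [   1.    ,   -0.0003,    0.0005,   -0.6578],
       [   0.0005,    0.2686,   -0.9633, -142.9508],
       [   0.    ,    0.    ,    0.    ,    1.    ]])}
```

View pics/top0.png

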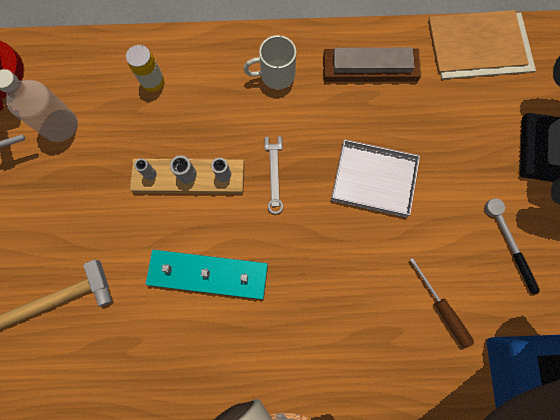

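View pics/scene0.png

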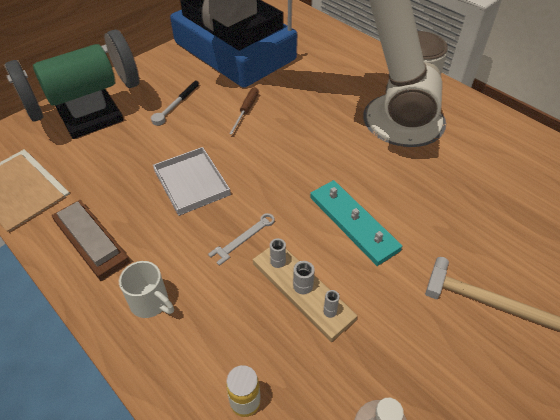

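The top view shows the real board at about (188,176). The sockets are narrow (145,168), wide (182,168) and middle (220,168). The tray is at (376,178), and the turquoise board is a decoy. Next I'll zoom in for accurate corners.

```bash
python3 - <<'E'
import cv2, numpy as np
im=cv2.imread("pics/top0.png")
a=cv2.resize(im[145:205,120:255],None,fx=5.5,fy=5.5,interpolation=cv2.INTER_CUBIC)
b=cv2.resize(im[130:225,320:430],None,fx=2.7,fy=2.7,interpolation=cv2.INTER_CUBIC)
o=np.zeros((a.shape[0]+b.shape[0],a.shape[1],3),np.uint8);o[:a.shape[0]]=a;o[a.shape[0]:,:b.shape[1]]=b
cv2.imwrite("pics/crop.png",o);print(a.shape,b.shape)
E
```

```text
(330, 742, 3) (256, 297, 3)
```

View pics/crop.png

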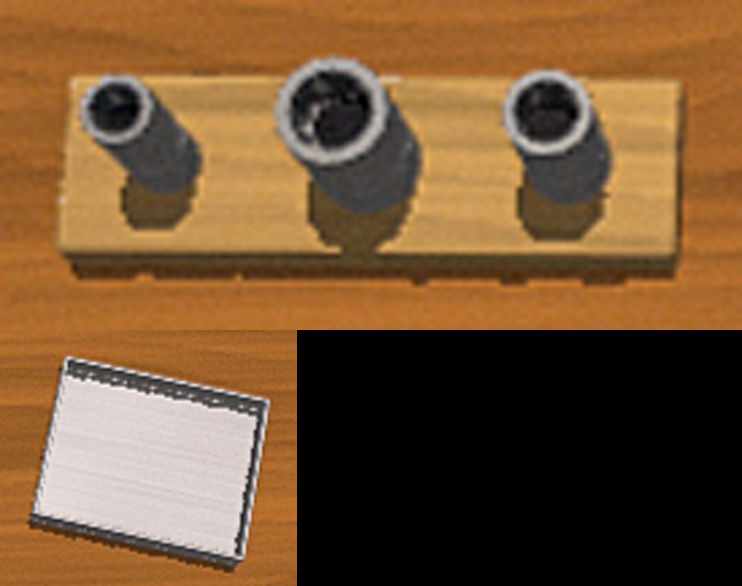

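The crop gives the rim rings of the narrow, wide and middle sockets at (118,108), (333,111) and (547,111). It also gives the four board-top corners and the four tray-rim corners.

```bash
cat > h.py <<'E'
import numpy as np
from scipy.spatial.transform import Rotation as R
from bench import arm, optics
np.set_printoptions(precision=2,suppress=True)
def topix(p,z,name="top"):
    i=optics.camera_info(name);K=i["camera_matrix"];V=i["view"]
    d=np.linalg.inv(K)@[p[0],p[1],1];d=V[:3,:3].T@(d*[1,-1,-1]);c=-V[:3,:3].T@V[:3,3]
    return c+d*(z-c[2])/d[2]
def plan(target,yaxis):
    "slide and dr (units of 8 deg) from the present pose to TCP target, pointing down, tool y along +-yaxis"
    s=arm.read_state();T=R.from_quat(s["ee_rot"])
    for sg in (1,-1):
        y=sg*np.array([*yaxis,0])/np.linalg.norm(yaxis);z=np.array([0,0,-1.])
        G=R.from_matrix(np.c_[np.cross(y,z),y,z])
        print("slide",T.inv().apply(target-s["position"]),"dr",np.degrees((T.inv()*G).as_rotvec())/8)
    print(s["position"],s["joints"])
E
python3 - <<'E'
from h import *
f=lambda p,s,o:((np.array(p)+.5)/s-.5)+o
for n,p in dict(nar=(118,108),wide=(333,111),mid=(547,111)).items(): print(n,topix(f(p,5.5,(120,145)),80))
B=np.array([topix(f(p,5.5,(120,145)),20) for p in [(71,77),(682,82),(678,253),(60,248)]])
T=np.array([topix(f(p,2.7,(320,130)),22) for p in [(66,28),(268,71),(241,232),(32,190)]])
for Q in (B,T): print(Q,Q.mean(0),[np.linalg.norm(Q[i]-Q[i-1]) for i in range(4)])
w=topix(f((333,111),5.5,(120,145)),80); row=B[1]-B[0]+B[2]-B[3]
plan(np.array([w[0],w[1],200]),(-row[1],row[0])); print(row)
E
```

```text
nar [573.   253.51  80.  ]
wide [569.24 178.86  80.  ]
mid [566.59 104.61  80.  ]
[[607.8  292.46  20.  ]
 [597.61  62.78  20.  ]
 [530.92  65.19  20.  ]
 [540.98 293.35  20.  ]] [569.33 178.45  20.  ] [np.float64(66.8296890170859), np.float64(229.9112464694667), np.float64(66.73161457282785), np.float64(228.38235863393476)]
[[ 632.27 -147.59   22.  ]
 [ 591.63 -299.61   22.  ]
 [ 466.67 -265.64   22.  ]
 [ 504.19 -113.23   22.  ]] [ 548.69 -206.52   22.  ] [np.float64(132.60698774946005), np.float64(157.35294014070976), np.float64(129.4900534237632), np.float64(156.96053161337625)]
slide [-596.54  619.53   31.49] dr [ 0.01 -0.01 13.81]
slide [-596.54  619.53   31.49] dr [ 0.01  0.01 -8.69]
[ 192.19 -594.18  230.34] [-1.    0.39  0.01 -0.   -1.19 -0.26]
[ -20.25 -457.85    0.  ]
```

>>> step_arm(motion=[{"slide": [-37, 39, 0], "dr": [0, 0, -1.1], "jaw": 85}, {"slide": [-75, 78, 0], "dr": [0, 0, -2.2], "jaw": 85}, {"slide": [-112, 116, 0], "dr": [0, 0, -3.3], "jaw": 85}, {"slide": [-150, 155, 0], "dr": [0, 0, -4.4], "jaw": 85}, {"slide": [-187, 194, 0], "dr": [0, 0, -5.5], "jaw": 85}, {"slide": [-225, 233, 0], "dr": [0, 0, -6.6], "jaw": 85}, {"slide": [-262, 271, 0], "dr": [0, 0, -7.7], "jaw": 85}, {"slide": [-300, 310, 0], "dr": [0, 0, -8.69], "jaw": 85}])

```text
clock: 1.1
position: [382.7, -205.7, 231.2]
ee_rot: [-0.693, 0.721, 0.0, 0.0]
contact_force: [1.0, 0.4, 0.9]
gripper_width: 85.2
grasp_force: 0.0
```

```bash
python3 - <<'E'
from h import *
plan(np.array([569.3,178.6,200]),(458,-20)); print(arm.read_state()["contact_force"])
E
```

```text
slide [-391.44 -171.08   31.27] dr [ -0.    -0.   -22.47]
slide [-391.44 -171.08   31.27] dr [-0.    0.    0.03]
[ 382.66 -205.67  231.22] [-0.12  0.05 -0.43 -0.   -1.09  0.08]
[0.99 0.36 0.93]
```

>>> step_arm(motion=[{"slide": [-56, -25, 4], "dr": [0, 0, 0], "jaw": 85}, {"slide": [-112, -50, 9], "dr": [0, 0, 0], "jaw": 85}, {"slide": [-168, -74, 13], "dr": [0, 0, 0], "jaw": 85}, {"slide": [-224, -98, 18], "dr": [0, 0, 0], "jaw": 85}, {"slide": [-280, -122, 22], "dr": [0, 0, 0], "jaw": 85}, {"slide": [-336, -147, 27], "dr": [0, 0, 0], "jaw": 85}, {"slide": [-391.4, -171.1, 31.3], "dr": [0, 0, 0], "jaw": 85}, {"slide": [-391.4, -171.1, 31.3], "dr": [0, 0, 0], "jaw": 85}])

```text
clock: 2.1
position: [571.6, 179.3, 197.9]
ee_rot: [-0.692, 0.721, 0.0, -0.001]
contact_force: [-1.0, -0.5, 0.0]
gripper_width: 84.9
grasp_force: 0.0
```

```bash
python3 - <<'E'
from h import *
import cv2
s=arm.read_state();im=optics.get_image("wrist");cv2.imwrite("pics/w1.png",im)
plan(np.array([569.3,178.6,43]),(458,-20))
i=optics.camera_info("wrist");T=np.eye(4);T[:3,:3]=R.from_quat(s["ee_rot"]).as_matrix();T[:3,3]=s["position"]
C=np.linalg.inv(T@i["T_tool_cam"])
for P in [(569.3,178.6,80),(573,253.5,80),(566.6,104.6,80)]:
    c=(C@[*P,1])[:3]*[1,-1,-1];p=i["camera_matrix"]@c;print(p[:2]/p[2])
E
```

```text
slide [ -1.25   1.01 155.31] dr [  0.02   0.03 -22.49]
slide [ -1.25   1.01 155.31] dr [ 0.02 -0.01  0.01]
[570.66 177.51 198.31] [ 0.57  0.36 -0.11 -0.   -1.1  -0.61]
[278.35 201.73]
[277.35 286.56]
[278.2 104.6]
```

View pics/w1.png

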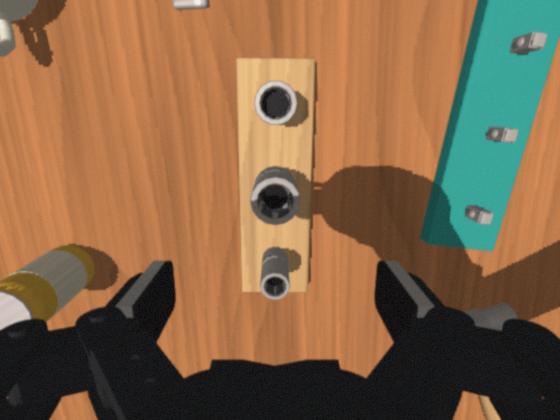

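The wrist view shows the wide socket's mouth at (275,198), against a prediction of (278,202). That 2–3 mm difference is within calibration, so I'll split it and descend with the fingers closing across the row.

>>> step_arm(motion=[{"slide": [-0.5, 0, 35], "dr": [0, 0, 0], "jaw": 85}, {"slide": [-0.5, 0, 75], "dr": [0, 0, 0], "jaw": 85}, {"slide": [-0.5, 0, 110], "dr": [0, 0, 0], "jaw": 85}, {"slide": [-0.5, 0, 135], "dr": [0, 0, 0], "jaw": 85}, {"slide": [-0.5, 0, 150], "dr": [0, 0, 0], "jaw": 85}, {"slide": [-0.5, 0, 160], "dr": [0, 0, 0], "jaw": 85}, {"slide": [-0.5, 0, 160], "dr": [0, 0, 0], "jaw": 85}, {"slide": [-0.5, 0, 160], "dr": [0, 0, 0], "jaw": 60}])

```text
clock: 3.15
position: [571.5, 176.8, 41.0]
ee_rot: [-0.691, 0.723, -0.0, 0.001]
contact_force: [-0.8, 0.6, -0.3]
gripper_width: 69.2
grasp_force: 0.0
```

>>> step_arm(motion=[{"slide": [0, 0, 0], "dr": [0, 0, 0], "jaw": 50}, {"slide": [0, 0, 0], "dr": [0, 0, 0], "jaw": 45}, {"slide": [0, 0, 0], "dr": [0, 0, 0], "jaw": 40}, {"slide": [0, 0, 0], "dr": [0, 0, 0], "jaw": 35}, {"slide": [0, 0, 0], "dr": [0, 0, 0], "jaw": 30}, {"slide": [0, 0, 0], "dr": [0, 0, 0], "jaw": 25}, {"slide": [0, 0, 0], "dr": [0, 0, 0], "jaw": 25}, {"slide": [0, 0, 0], "dr": [0, 0, 0], "jaw": 25}])

```text
clock: 4.15
position: [571.1, 176.6, 40.4]
ee_rot: [-0.691, 0.723, -0.0, 0.0]
contact_force: [-0.7, 0.1, 4.8]
gripper_width: 38.1
grasp_force: 61.0
```

>>> step_arm(motion=[{"slide": [0, 0, -4], "dr": [0, 0, 0], "jaw": 25}, {"slide": [0, 0, -8], "dr": [0, 0, 0], "jaw": 25}, {"slide": [0, 0, -14], "dr": [0, 0, 0], "jaw": 25}, {"slide": [0, 0, -22], "dr": [0, 0, 0], "jaw": 25}, {"slide": [0, 0, -35], "dr": [0, 0, 0], "jaw": 25}, {"slide": [0, 0, -55], "dr": [0, 0, 0], "jaw": 25}, {"slide": [0, 0, -75], "dr": [0, 0, 0], "jaw": 25}, {"slide": [0, 0, -90], "dr": [0, 0, 0], "jaw": 25}])

```text
clock: 5.15
position: [570.8, 176.6, 131.9]
ee_rot: [-0.691, 0.723, -0.0, 0.001]
contact_force: [0.1, -0.1, -2.6]
gripper_width: 38.2
grasp_force: 63.3
```

```bash
python3 - <<'E'
from h import *
import cv2
a=optics.get_image("scene")[170:350,170:420];b=optics.get_image("wrist")
o=np.zeros((420,800,3),np.uint8);o[:,:400]=b[:,80:480];o[:288,400:]=cv2.resize(a,(400,288))
cv2.imwrite("pics/lift.png",o)
s=arm.read_state();print(s["contact_force"],s["gripper_width"],s["grasp_force"])
plan(np.array([548.7,-206.5,130]),(458,-20))
E
```

```text
[ 0.25  0.56 -2.29] 38.00269516815425 63.42425337061286
slide [384.23   6.11   1.69] dr [ 0.03  0.04 22.5 ]
slide [384.23   6.11   1.69] dr [-0.03  0.02 -0.  ]
[571.81 177.07 132.62] [ 0.57  0.42 -0.2   0.   -0.95 -0.62]
```

View pics/lift.png

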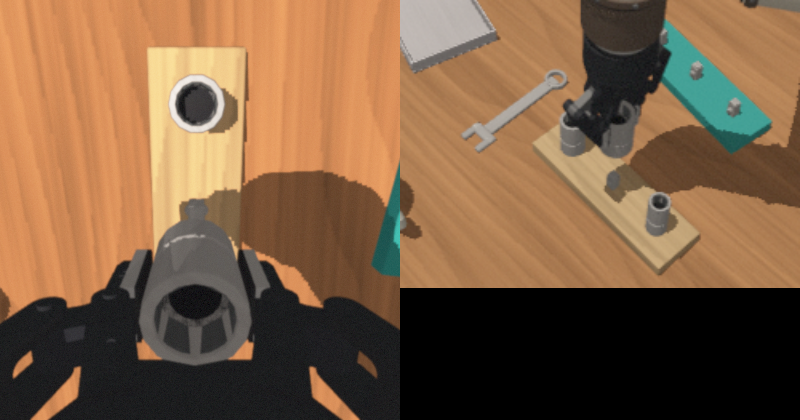

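The socket is off its stud, upright in the grip (mouth at about (195,300) in the left view), and the neighbours are still seated. Now I'll carry it to the tray.

>>> step_arm(motion=[{"slide": [10, 0, 0], "dr": [0, 0, 0], "jaw": 25}, {"slide": [35, 1, 0], "dr": [0, 0, 0], "jaw": 25}, {"slide": [70, 1, 0], "dr": [0, 0, 0], "jaw": 25}, {"slide": [105, 2, 0], "dr": [0, 0, 0], "jaw": 25}, {"slide": [140, 2, 0], "dr": [0, 0, 0], "jaw": 25}, {"slide": [175, 3, 0], "dr": [0, 0, 0], "jaw": 25}, {"slide": [210, 3, 0], "dr": [0, 0, 0], "jaw": 25}, {"slide": [245, 4, 0], "dr": [0, 0, 0], "jaw": 25}])

```text
clock: 6.25
position: [554.4, -70.7, 129.2]
ee_rot: [-0.691, 0.723, 0.001, -0.001]
contact_force: [0.3, -0.2, -2.8]
gripper_width: 38.4
grasp_force: 63.4
```

>>> step_arm(motion=[{"slide": [35, 0, 0], "dr": [0, 0, 0], "jaw": 25}, {"slide": [70, 1, 0], "dr": [0, 0, 0], "jaw": 25}, {"slide": [100, 1, 0], "dr": [0, 0, 0], "jaw": 25}, {"slide": [122, 2, 0], "dr": [0, 0, 0], "jaw": 25}, {"slide": [134, 2, 0], "dr": [0, 0, 0], "jaw": 25}, {"slide": [139, 2, 0], "dr": [0, 0, 0], "jaw": 25}, {"slide": [139, 2, 0], "dr": [0, 0, 0], "jaw": 25}, {"slide": [139, 2, 0], "dr": [0, 0, 0], "jaw": 25}])

```text
clock: 7.25
position: [547.7, -206.3, 130.0]
ee_rot: [-0.691, 0.722, 0.0, -0.0]
contact_force: [-0.2, 0.6, -2.4]
gripper_width: 38.2
grasp_force: 63.4
```

```bash
python3 - <<'E'
from h import *
import cv2
a=optics.get_image("scene")[130:310,100:350];b=optics.get_image("wrist")
o=np.zeros((420,800,3),np.uint8);o[:,:400]=b[:,80:480];o[:288,400:]=cv2.resize(a,(400,288))
cv2.imwrite("pics/tray.png",o)
s=arm.read_state();print(s["contact_force"],s["gripper_width"],s["grasp_force"])
plan(np.array([548.7,-206.5,24]),(458,-20))
E
```

```text
[ 0.55  0.39 -2.08] 38.412064376088956 63.42222430743277
slide [  0.26  -0.9  106.06] dr [ -0.   -0.  -22.5]
slide [  0.26  -0.9  106.06] dr [-0.  0.  0.]
[ 547.81 -206.21  130.06] [-0.08  0.41 -0.23 -0.   -0.93  0.04]
```

View pics/tray.png

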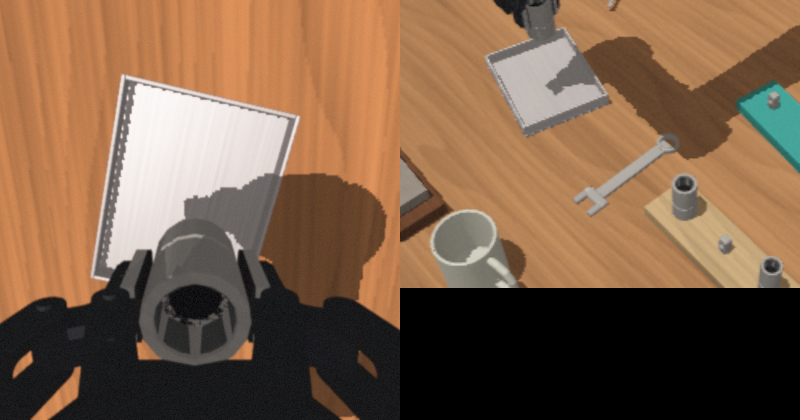

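The socket is held upright over the tray; the tray rim spans about (95–298, 75–280) in the left view, with perspective offsetting it as expected. I'll lower it and creep the last part.

>>> step_arm(motion=[{"slide": [0, -1, 20], "dr": [0, 0, 0], "jaw": 25}, {"slide": [0, -1, 45], "dr": [0, 0, 0], "jaw": 25}, {"slide": [0, -1, 67], "dr": [0, 0, 0], "jaw": 25}, {"slide": [0, -1, 83], "dr": [0, 0, 0], "jaw": 25}, {"slide": [0, -1, 93], "dr": [0, 0, 0], "jaw": 25}, {"slide": [0, -1, 99], "dr": [0, 0, 0], "jaw": 25}, {"slide": [0, -1, 102], "dr": [0, 0, 0], "jaw": 25}, {"slide": [0, -1, 102], "dr": [0, 0, 0], "jaw": 25}])

```text
clock: 8.35
position: [548.9, -206.9, 28.3]
ee_rot: [-0.691, 0.723, -0.0, 0.0]
contact_force: [-0.2, -0.2, -2.7]
gripper_width: 38.4
grasp_force: 63.5
```

>>> step_arm(motion=[{"slide": [0, 0, 0.7], "dr": [0, 0, 0], "jaw": 25}, {"slide": [0, 0, 1.4], "dr": [0, 0, 0], "jaw": 25}, {"slide": [0, 0, 2], "dr": [0, 0, 0], "jaw": 25}, {"slide": [0, 0, 2.6], "dr": [0, 0, 0], "jaw": 25}, {"slide": [0, 0, 3.2], "dr": [0, 0, 0], "jaw": 25}, {"slide": [0, 0, 3.5], "dr": [0, 0, 0], "jaw": 25}, {"slide": [0, 0, 3.5], "dr": [0, 0, 0], "jaw": 25}, {"slide": [0, 0, 3.5], "dr": [0, 0, 0], "jaw": 25}])

```text
clock: 9.35
position: [548.7, -206.9, 24.5]
ee_rot: [-0.691, 0.723, -0.0, 0.0]
contact_force: [0.2, 1.0, -2.9]
gripper_width: 38.4
grasp_force: 63.5
```

Not in contact yet, so I'll keep creeping.

>>> step_arm(motion=[{"slide": [0, 0, 0.2], "dr": [0, 0, 0], "jaw": 25}, {"slide": [0, 0, 0.4], "dr": [0, 0, 0], "jaw": 25}, {"slide": [0, 0, 0.6], "dr": [0, 0, 0], "jaw": 25}, {"slide": [0, 0, 0.8], "dr": [0, 0, 0], "jaw": 25}, {"slide": [0, 0, 1.0], "dr": [0, 0, 0], "jaw": 25}, {"slide": [0, 0, 1.2], "dr": [0, 0, 0], "jaw": 25}, {"slide": [0, 0, 1.2], "dr": [0, 0, 0], "jaw": 25}, {"slide": [0, 0, 1.2], "dr": [0, 0, 0], "jaw": 25}])

```text
clock: 10.35
position: [548.7, -206.9, 23.5]
ee_rot: [-0.691, 0.723, -0.0, 0.0]
contact_force: [-0.5, 0.8, -0.6]
gripper_width: 38.4
grasp_force: 63.6
```

>>> step_arm(motion=[{"slide": [0, 0, 0.2], "dr": [0, 0, 0], "jaw": 25}, {"slide": [0, 0, 0.4], "dr": [0, 0, 0], "jaw": 25}, {"slide": [0, 0, 0.4], "dr": [0, 0, 0], "jaw": 25}, {"slide": [0, 0, 0.4], "dr": [0, 0, 0], "jaw": 40}, {"slide": [0, 0, 0.4], "dr": [0, 0, 0], "jaw": 46}, {"slide": [0, 0, 0.4], "dr": [0, 0, 0], "jaw": 52}, {"slide": [0, 0, 0.4], "dr": [0, 0, 0], "jaw": 56}, {"slide": [0, 0, 0.4], "dr": [0, 0, 0], "jaw": 56}])

```text
clock: 11.35
position: [548.7, -206.9, 22.9]
ee_rot: [-0.691, 0.723, -0.0, -0.0]
contact_force: [-0.1, -0.2, -0.3]
gripper_width: 56.1
grasp_force: 0.0
```

>>> step_arm(motion=[{"slide": [0, 0, 0], "dr": [0, 0, 0], "jaw": 56}, {"slide": [0, 0, -5], "dr": [0, 0, 0], "jaw": 56}, {"slide": [0, 0, -20], "dr": [0, 0, 0], "jaw": 56}, {"slide": [0, 0, -45], "dr": [0, 0, 0], "jaw": 60}, {"slide": [0, 0, -75], "dr": [0, 0, 0], "jaw": 85}, {"slide": [0, 0, -110], "dr": [0, 0, 0], "jaw": 85}, {"slide": [0, 0, -140], "dr": [0, 0, 0], "jaw": 85}, {"slide": [0, 0, -150], "dr": [0, 0, 0], "jaw": 85}])

```text
clock: 12.35
position: [549.8, -207.1, 176.2]
ee_rot: [-0.691, 0.723, -0.002, 0.002]
contact_force: [0.8, 0.5, 0.4]
gripper_width: 85.0
grasp_force: 0.0
```

```bash
python3 - <<'E'
from h import *
import cv2
a=optics.get_image("scene")[130:350,100:400];b=optics.get_image("wrist")
o=np.zeros((420,800,3),np.uint8);o[:,:400]=b[:,80:480];o[:293,400:]=cv2.resize(a,(400,293))
cv2.imwrite("pics/end.png",o)
s=arm.read_state();print(s["contact_force"],s["position"])
E
```

```text
[-0.    0.74 -0.37] [ 549.08 -206.91  174.35]
```

View pics/end.png

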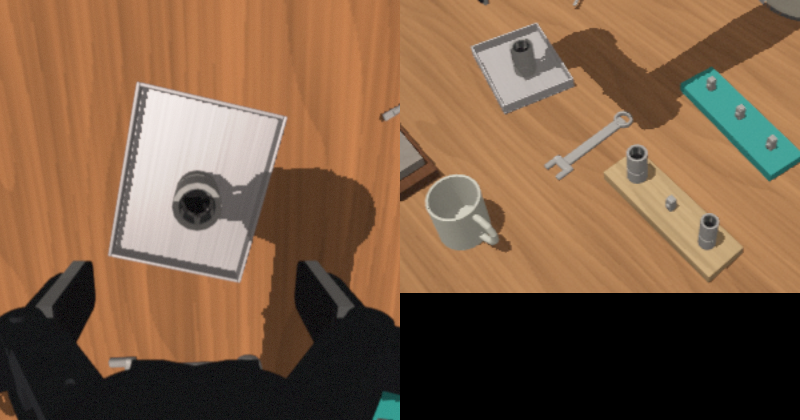

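The socket stands upright near the tray centre (base at about (197,190) in the left view). The other two are still on their studs and the gripper is clear.

```bash
python3 -c "
from bench import arm
print(arm.job_done())"
```

```text
the job is handed in; nothing more can be done
None
```

The widest socket is off its stud and standing upright, mouth up, near the centre of the tray; the other two are still on their studs, the gripper is clear, and the job was handed in at about 12.5 s (no verdict was returned).

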